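# Hang the lugged dowel caddy on the twin-pin stand

## Task

Hang the plywood caddy that has a slotted lug at each end on the two-post stand, so that both pins come up through its two slots and both lugs rest level on the post tops. Let go of it there. Leave the other caddy, the one without lugs, standing where it is.

Things in the scene. Friction and masses are not known exactly. Their poses are not given: they have to be found in the camera images.
- caddy_handle (a point): Handle centre of the caddy to hang: upright plywood tray 80 (x) x 92 (y) x 50 mm high, dowels in it, about 0.3 to 0.6 kg. The handle, a wooden bar 14 x 14 mm along y, 76 mm free between two end boards 36 mm wide, has its centre 105 mm above the tray's underside. A lug with a slot sticks out of each y end. Same after a half turn. z up.
- caddy_slot (a point): Centre of the slot in the caddy's +y lug, at the lug's underside: 75 mm along +y from the handle centre and 53 mm below it (the other slot is at -75 mm). Lugs are 8 mm thick, 60 mm wide in x, and end 98 mm from the caddy's middle; slots go through vertically, 38 mm in x, 28 mm in y. Axes as the handle's.
- stand_seat (a point): Point midway between the two post tops of the fixed dark wood stand, level with them, 90 mm above the bench. Post tops are flat, 56 (x) x 26 (y) mm, 124 mm apart inside; on each stands an upright steel pin, 8 mm thick, 30 mm high, at y = +75 and -75 mm. Base board 110 x 200 x 15 mm. Hung, the caddy's handle is 53 mm above this point, along y. z up.
- plain_caddy_handle (a point): Handle centre of the other caddy, to be left alone: the same tray and handle (centre 105 mm above its underside, bar along y) but no lugs at its ends, and round wooden plugs in it.
Things that resemble listed ones, but are neither listed nor needed, are in the scene too. Leave any purple look-alike of the part that bears caddy_handle alone.

How it is judged:
By the outcome, as a careful person would: the job done as asked, in the order asked, and still so for the second after the job is handed in, with the robot touching nothing.
It also fails if it takes over 42 s, if anything falls off the work surface, if the arm or the gripper's body presses on something with over 40 N, if the wrist force passes 120 N, or if a joint passes its speed limit or range.

## Robot

A 7-joint arm with a two-finger parallel gripper is mounted at the origin on the work surface. World frame = base frame: x ahead of the robot, y to its left, z up, the work surface at z = 0. Lengths are in m, angles in rad, forces in N, time in s.
With the tool pointing down it reaches from about 0.4 to 0.85 m from the base axis. Payload 10.4 kg.
Tool frame: the origin (TCP) lies where the fingers leave the gripper's body, on its centre line; the fingertips stand 73 mm ahead of it and the grasp point (between the pads) lies 54 mm ahead of it; z points along the fingers, y is the direction in which the jaws open and shut (so a half turn about z gives the same grasp; the last joint's range is limited). The gripper opens to 85 mm and grips with 20 to 120 N. Pads are 22 mm wide; open, the fingers measure 114 mm over their backs; the gripper's body (76 mm by 85 mm) begins 54 mm behind the grasp point. The pads swing forward as they close: fully open they stand 13 mm farther back than shut.
Start: joints at [1.087, 0.332, -0.065, 1.46, 0.022, 1.35, -0.088], TCP at [0.278, -0.56, 0.304] pointing down, gripper open.
Joint ranges: [-2.6, 2.6], [-0.5, 2.12], [-1.47, 1.34], [0.16, 2.42], [-1.27, 4.41], [0.06, 2.06], [-2.6, 2.6]. Speed limits (rad/s): [2.22, 2.22, 2.79, 2.79, 3.14, 3.14, 3.14].

## Interface

Orientations are given as a unit quaternion [x, y, z, w].
In Python, from workcell import get_obs, camera, camera_model, hand_in gives the robot as it stands.
- The arm moves only by the shell command python3 -m crank 'ROWS' [FORCE]. ROWS is text: rows parted by semicolons, each of 7 numbers parted by spaces: the shift along the tool's x, y, z in units of 40 mm (1.0 is 40 mm), then the turn, a rotation vector about the tool's x, y, z in units of 8 degrees (1.0 is 8 degrees), then the finger opening in mm, from 0 to 85.4. In form: x y z ax ay az jaw; .... A call has exactly 10 rows; each row shifts and turns the pose as measured when the row begins, along the tool's axes as they then stand; what a row does not reach is not made up. A row lasts 1/10 s, in which the tool goes at most 50 mm and 8.59 degrees, less where a joint would pass 70% of its speed; a pose out of reach is approached as far as the arm can. A call is refused whole if a number of a shift passes 1 or a number of a turn 1, either way. A call with a gripper value outside its range is refused whole. The fingers move at their own pace and stop on an object; FORCE is the grip in N (left out, the last holds). Time passes only in rows, so rows that do not move let the fingers close, or fill a call up. It gives the time, the measured TCP pose, the force and the opening at its end, in the units of the state.
- get_obs(): the state, without advancing time (a new reading comes with each control period).
- camera(name): name is "scene" or "side" or "wrist"; returns (picture, depth): 480x640x3 uint8, red, green, blue; 480x640 float32, m along the optical axis (not along the pixel's ray), 0 where there is no reading.
- camera_model(name): a dict with "fx", "fy", "cx", "cy" (pixels), "distortion" ([k1, k2, p1, p2, k3] as OpenCV has them; the pictures are not rectified), "position" and "rotation" of the camera in the world; the wrist camera has in their place "hand_eye" (4x4, takes a point from camera to tool coordinates, whose origin is the TCP and whose axes are the flange's). Camera axes: x right, y up, looking along -z (the intrinsics and any distortion apply to the point x, -y, -z); pixel columns grow to the right and rows downward; lengths in m; the calibration is good to about 2 mm. A picture is of the moment at which its call begins: read the wrist's pose just before it. camera_model takes no time and is no camera call.
- hand_in(): hands the job in, once; it reports no verdict.
The state is a dict: "clock": time; "joint_pos": joint angles; "joint_velocities": joint speeds; "tau": joint torques, N m; "position": TCP position; "ee_rot": TCP orientation; "ft_force": force on the tool from outside, world axes, zero at the start; "torque": the same for the moment, N m; "grip_width": opening from 0.0 (shut) to 1.0 (fully open).
Only numpy, scipy, OpenCV 4.12 (cv2) and the standard library are available. Lean on these libraries where they do the work, as an engineer would, in place of code of your own. Each camera call takes 0.05 s, during which the arm holds its last target.

## Working session

There is one attempt and no reset: what is moved stays moved. The work goes in short steps, Python scripts to look and compute and a shell command to move; the robot and the scene stay as the last step left them, time stands still between calls to the robot, and variables do not carry over. Pictures are saved under pics/ and viewed, and the job is handed in when it is done.

```bash
ls; mkdir -p pics
python3 - <<'E'
from workcell import get_obs, camera, camera_model
import cv2, json, numpy as np
o=get_obs(); print({k:np.round(v,3).tolist() for k,v in o.items()})
for n in ("scene","side","wrist"):
    m=camera_model(n); print(n,{k:np.round(v,4).tolist() for k,v in m.items()})
    p,d=camera(n); cv2.imwrite(f"pics/{n}0.png",p[:,:,::-1]); np.save(f"pics/{n}0_d.npy",d)
E
```

```text
pics
{'clock': 0.0, 'joint_pos': [1.087, 0.333, -0.065, 1.461, 0.022, 1.35, -0.088], 'joint_velocities': [-0.0, 0.0, -0.0, 0.0, 0.001, 0.001, 0.001], 'tau': [0.001, -62.543, 0.05, -39.16, 0.016, 0.01, -0.0], 'position': [0.278, -0.56, 0.303], 'ee_rot': [0.974, 0.228, -0.0, -0.001], 'ft_force': [-0.766, 0.494, 0.415], 'torque': [-0.026, -0.009, -0.034], 'grip_width': 1.004}
scene {'fx': 470.562, 'fy': 470.562, 'cx': 317.074, 'cy': 242.5697, 'distortion': [0.0389, 0.0, 0.0, 0.0, 0.0], 'position': [0.9282, -0.1778, 0.8838], 'rotation': [0.2398, 0.1416, 0.5089, 0.8146]}
side {'fx': 448.6027, 'fy': 448.6027, 'cx': 322.5484, 'cy': 239.7346, 'distortion': [-0.1133, 0.0, 0.0, 0.0, 0.0], 'position': [0.1288, 0.6087, 0.6001], 'rotation': [-0.1206, 0.4192, 0.8697, -0.2309]}
wrist {'fx': 382.7461, 'fy': 382.7461, 'cx': 320.3464, 'cy': 237.9663, 'distortion': [-0.0599, 0.0, 0.0, 0.0, 0.0], 'hand_eye': [[0.0014, 0.9574, 0.2888, 0.0746], [1.0, -0.0009, -0.0017, 0.0009], [-0.0014, 0.2888, -0.9574, -0.071], [0.0, 0.0, 0.0, 1.0]]}
```

View pics/scene0.png

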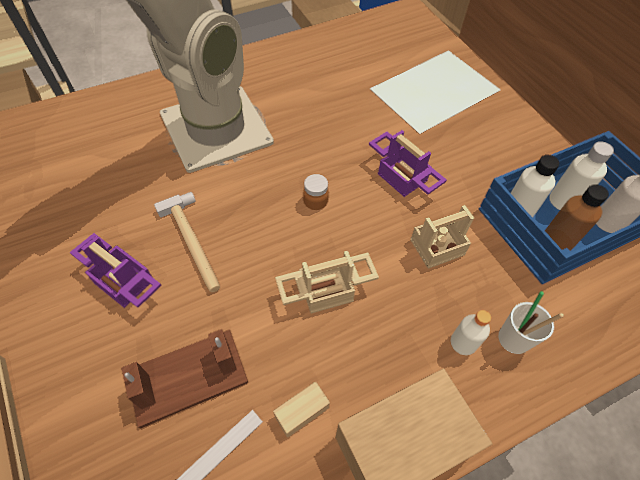

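View pics/side0.png

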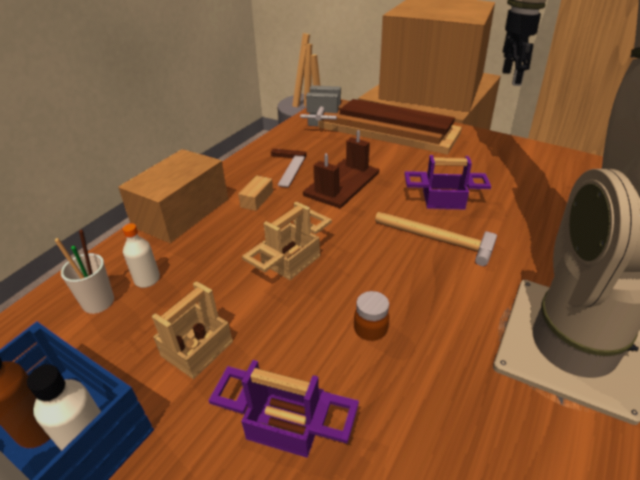

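View pics/wrist0.png

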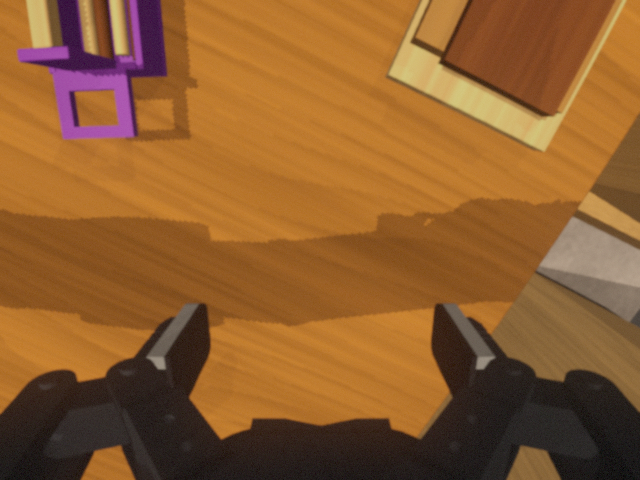

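Candidates in the scene view:
- The plywood caddy with lugs at (325,283). This matches the description, so I choose it.
- The plywood caddy without lugs at (442,238), to be left alone.
- The purple look-alikes at (115,270) and (405,165), to be left alone.

The stand is at (185,375). I'll check the choice in a close crop.

```bash
cat > h.py <<'E'
import numpy as np, cv2
from scipy.spatial.transform import Rotation as R
from workcell import get_obs, camera, camera_model
def pose(name,o=None):
    m=camera_model(name)
    if "position" in m: return np.array(m["position"]),R.from_quat(m["rotation"]).as_matrix(),m
    o=o or get_obs(); T=np.array(m["hand_eye"]); Rt=R.from_quat(o["ee_rot"]).as_matrix()
    return np.array(o["position"])+Rt@T[:3,3],Rt@T[:3,:3],m
def K(m): return np.array([[m["fx"],0,m["cx"]],[0,m["fy"],m["cy"]],[0,0,1]]),np.array(m["distortion"],float)
def rays(name,uv,o=None):
    p,Rm,m=pose(name,o); k,d=K(m)
    q=cv2.undistortPoints(np.array(uv,float).reshape(-1,1,2),k,d)[:,0]
    return p,np.c_[q[:,0],-q[:,1],-np.ones(len(q))]@Rm.T
def onz(name,uv,z,o=None):
    p,r=rays(name,uv,o); return p+r*((z-p[2])/r[:,2])[:,None]
def proj(name,P,o=None):
    p,Rm,m=pose(name,o); k,d=K(m); c=(np.array(P,float).reshape(-1,3)-p)@Rm; c=c*[1,-1,-1]
    return cv2.projectPoints(c,np.zeros(3),np.zeros(3),k,d)[0][:,0]
def cross(uvA,uvB,a="scene",b="side"):
    out=[]
    for x,y in zip(uvA,uvB):
        p,r=rays(a,[x]);q,s=rays(b,[y]);r=r[0];s=s[0]
        t=np.linalg.lstsq(np.c_[r,-s],q-p,rcond=None)[0]
        A=p+r*t[0];B=q+s*t[1]; out.append(np.r_[(A+B)/2,np.linalg.norm(A-B)])
    return np.array(out)
def cloud(name,d,o=None):
    v,u=np.mgrid[0:480,0:640]; p,r=rays(name,np.c_[u.ravel(),v.ravel()],o)
    return (p+r*d.ravel()[:,None]).reshape(480,640,3)
E
python3 - <<'E'
import cv2
a=cv2.imread("pics/scene0.png"); b=cv2.imread("pics/side0.png")
cv2.imwrite("pics/c1.png",cv2.resize(a[240:320,265:390],None,fx=6,fy=6,interpolation=cv2.INTER_CUBIC))
cv2.imwrite("pics/c2.png",cv2.resize(a[320:435,110:260],None,fx=5,fy=5,interpolation=cv2.INTER_CUBIC))
cv2.imwrite("pics/c3.png",cv2.resize(b[195:285,235:340],None,fx=6,fy=6,interpolation=cv2.INTER_CUBIC))
cv2.imwrite("pics/c4.png",cv2.resize(b[120:210,295:395],None,fx=6,fy=6,interpolation=cv2.INTER_CUBIC))
E
```

```text
(no output)
```

View pics/c1.png

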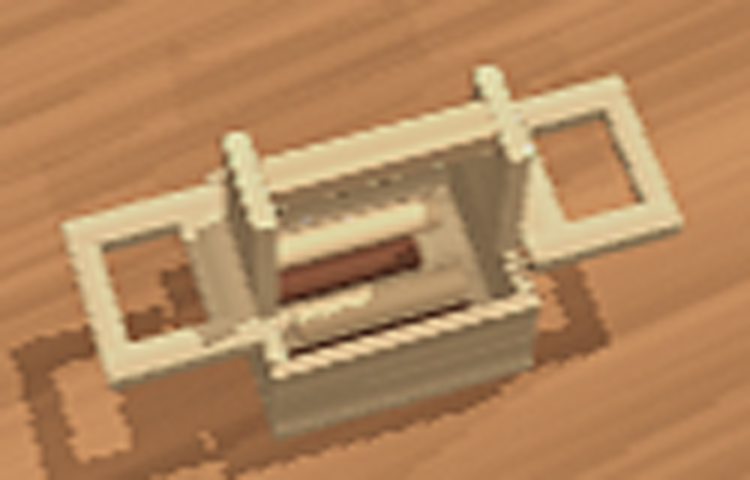

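View pics/c2.png

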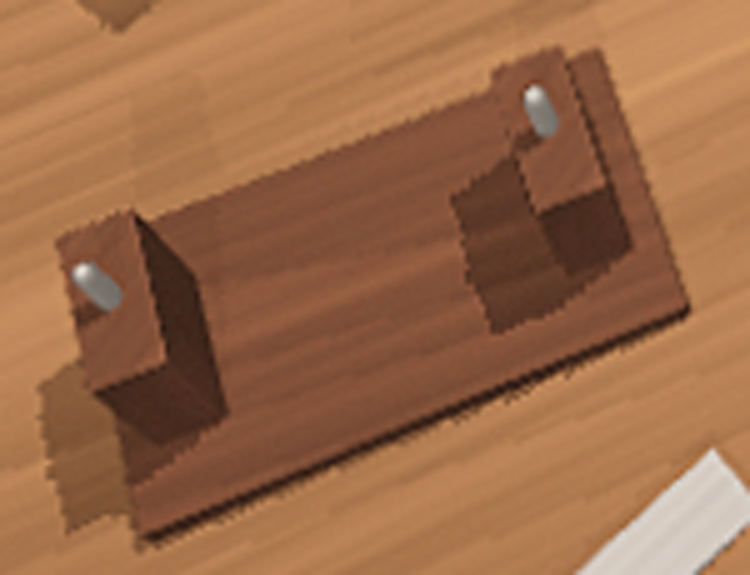

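View pics/c3.png

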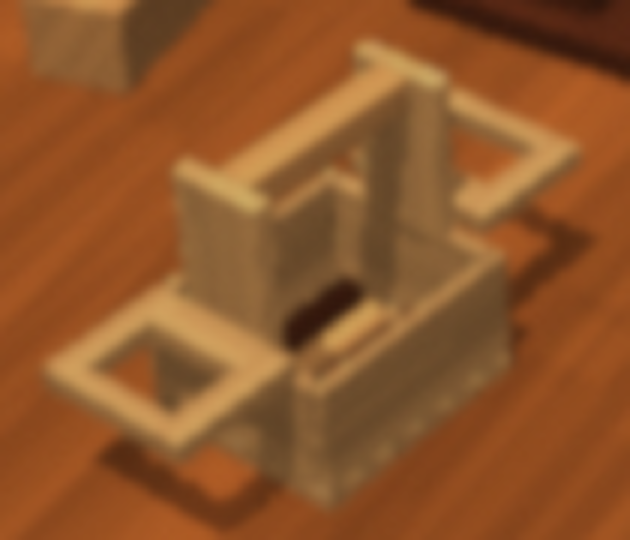

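View pics/c4.png

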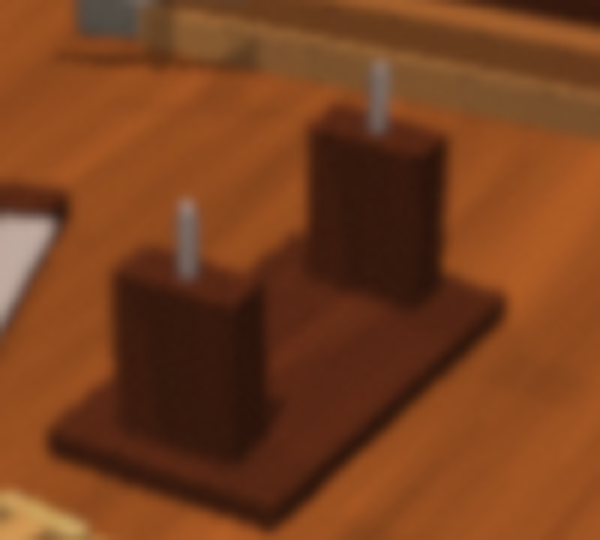

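Run:
```python
from h import *
np.set_printoptions(precision=4,suppress=True)
f=lambda L,s,o:(np.array(L)+.5)/s-.5+np.array(o)
lug=f([(62,225),(115,380),(682,225),(622,78)],6,(265,240))
P=onz("scene",lug,.06); print("lug corners",P, [np.linalg.norm(P[i]-P[(i+1)%4]) for i in range(4)])
c=P.mean(0); a=(P[2]+P[3]-P[0]-P[1])[:2]; print("caddy c",c,"axis deg",np.degrees(np.arctan2(a[1],a[0])))
lugs=f([(45,368),(178,440),(578,152),(445,90)],6,(235,195))
P=onz("side",lugs[:3],.06);print("side",P,[np.linalg.norm(P[i]-P[(i+1)%3]) for i in range(3)])
tA=f([(83,270),(535,92)],5,(110,320));bA=f([(112,303),(548,130)],5,(110,320))
tB=f([(378,65),(187,203)],6,(295,120));bB=f([(378,130),(187,275)],6,(295,120))
for n,z,A,B in (("tip",.12,tA,tB),("base",.09,bA,bB)):
    print(n,onz("scene",A,z),onz("side",B,z),cross(A,B))
post=f([(58,243),(133,212),(165,358),(95,390),(492,72),(563,47),(608,185),(538,212)],5,(110,320))
P=onz("scene",post,.09);print(P[:4].mean(0),P[4:].mean(0),P.mean(0)); d=P[4:].mean(0)-P[:4].mean(0);print(np.linalg.norm(d),np.degrees(np.arctan2(d[1],d[0])))
base=f([(690,312),(147,540),(600,48)],5,(110,320)); 
P=onz("scene",base,.015);d=P[0]-P[1];print("base",P,np.linalg.norm(d),np.degrees(np.arctan2(d[1],d[0])))
# depth checks
for n in("scene","side"):
    C=cloud(n,np.load(f"pics/{n}0_d.npy")); np.save(f"pics/{n}0_c.npy",C)
C=np.load("pics/scene0_c.npy")
for uv in (bA.round().astype(int)): print(uv,C[uv[1]+3,uv[0]+1])
```

```text
lug corners [[ 0.5017 -0.0482  0.06  ]
 [ 0.5603 -0.0553  0.06  ]
 [ 0.5908  0.136   0.06  ]
 [ 0.5327  0.1462  0.06  ]] [np.float64(0.05905960413823574), np.float64(0.1936635577645673), np.float64(0.05892617067157319), np.float64(0.1968317171040446)]
caddy c [0.5464 0.0447 0.06  ] axis deg 80.92971795858489
side [[ 0.5878  0.137   0.06  ]
 [ 0.5314  0.1439  0.06  ]
 [ 0.4985 -0.0437  0.06  ]] [np.float64(0.056807489208065914), np.float64(0.19047821708509916), np.float64(0.20156446737786035)]
tip [[ 0.5896 -0.3426  0.12  ]
 [ 0.5967 -0.1926  0.12  ]] [[ 0.5877 -0.3402  0.12  ]
 [ 0.5959 -0.1934  0.12  ]] [[ 0.589  -0.3429  0.1186  0.0001]
 [ 0.5962 -0.193   0.1199  0.001 ]]
base [[ 0.5915 -0.3432  0.09  ]
 [ 0.5988 -0.1939  0.09  ]] [[ 0.587  -0.3407  0.09  ]
 [ 0.5951 -0.1912  0.09  ]] [[ 0.5896 -0.3443  0.0874  0.0018]
 [ 0.5974 -0.1942  0.0877  0.0011]]
[ 0.5904 -0.3427  0.09  ] [ 0.5983 -0.1929  0.09  ] [ 0.5944 -0.2678  0.09  ]
0.14998446594280682 86.97541602741691
base [[ 0.6558 -0.1723  0.015 ]
 [ 0.6456 -0.3682  0.015 ]
 [ 0.5452 -0.166   0.015 ]] 0.19613928597063363 87.02445348236289
[132 380] [ 0.5966 -0.343   0.0895]
[219 346] [ 0.6058 -0.1947  0.0914]
```

The crop confirms the choice: it has two slotted lugs, and the handle runs between the end boards. Measured poses:
- **Caddy:** centre at (0.545, 0.045), bar axis at 81°.
- **Stand:** seat at (0.593, -0.268), axis at 87°.

I'll turn the tool by about 55° and move over.

```bash
python3 -m crank '0 0 0 0 0 -1 85; 0 0 0 0 0 -1 85; 0 0 0 0 0 -1 85; 0 0 0 0 0 -1 85; 0 0 0 0 0 -1 85; 0 0 0 0 0 -1 85; 0.5 0.2 0 0 0 -0.8 85; 0.9 0.25 0 0 0 0 85; 0.9 0.25 0 0 0 0 85; 0.9 0.25 0 0 0 0 85' 60
```

```text
clock: 1.15
position: [0.3305, -0.4385, 0.2987]
ee_rot: [0.751, 0.66, -0.0, -0.004]
ft_force: [0.3, -0.8, 0.0]
grip_width: 0.991
```

```bash
python3 -m crank '1 0.3 0 0 0 0.1 85; 1 0.3 0 0 0 0.1 85; 1 0.3 0 0 0 0 85; 1 0.3 0 0 0 0 85; 1 0.3 0 0 0 0 85; 1 0.3 0 0 0 0 85; 1 0.3 0 0 0 0 85; 1 0.3 0 0 0 0 85; 1 0.3 0 0 0 0 85; 1 0.3 0 0 0 0 85'
cat > go.py <<'E'
import sys
from h import *
def delta(x,y,z,yaw):  # target TCP, tool-x yaw deg, tool down
    o=get_obs(); Rt=R.from_quat(o["ee_rot"]); Y=np.radians(yaw)
    T=R.from_matrix(np.array([[np.cos(Y),np.sin(Y),0],[np.sin(Y),-np.cos(Y),0],[0,0,-1]]))
    t=Rt.inv().apply(np.array([x,y,z])-o["position"])/.04; r=np.degrees((Rt.inv()*T).as_rotvec())/8
    print("t",o["clock"],"pos",np.round(o["position"],4),"units",t.round(2),r.round(2),"w",round(o["grip_width"],3),"F",np.round(o["ft_force"],1))
if __name__=="__main__": delta(*map(float,sys.argv[1:]))
E
python3 go.py .545 .045 .30 81
```

```text
clock: 2.15
position: [0.5137, -0.0461, 0.2989]
ee_rot: [0.762, 0.648, -0.001, -0.004]
ft_force: [0.5, -0.8, -1.4]
grip_width: 0.996
t 2.15 pos [ 0.5137 -0.0461  0.2989] units [ 2.37  0.4  -0.02] [-0.06 -0.02 -0.04] w 0.996 F [ 0.5 -0.8 -1.4]
```

```bash
python3 -m crank '0.8 0.1 0 -0.06 0 0 85; 0.8 0.15 0 0 0 0 85; 0.6 0.1 0 0 0 0 85; 0.2 0.05 0.5 0 0 0 85; 0 0 0 0 0 0 85; 0 0 0 0 0 0 85; 0 0 0 0 0 0 85; 0 0 0 0 0 0 85; 0 0 0 0 0 0 85; 0 0 0 0 0 0 85'
python3 go.py .545 .045 .159 81
python3 - <<'E'
from h import *
o=get_obs(); p,d=camera("wrist"); C=cloud("wrist",d,o)
p=np.ascontiguousarray(p[:,:,::-1]); cv2.imwrite("pics/w1.png",p); np.save("pics/w1_c.npy",C)
import json; json.dump({k:np.array(v).tolist() for k,v in o.items()},open("pics/w1.json","w"))
E
```

```text
clock: 3.15
position: [0.5464, 0.0542, 0.2806]
ee_rot: [0.76, 0.65, 0.003, -0.001]
ft_force: [0.3, -0.5, 0.3]
grip_width: 0.995
t 3.15 pos [0.5464 0.0542 0.2806] units [-0.25 -0.    3.04] [ 0.01 -0.04  0.  ] w 0.995 F [ 0.3 -0.5  0.3]
```

View pics/w1.png

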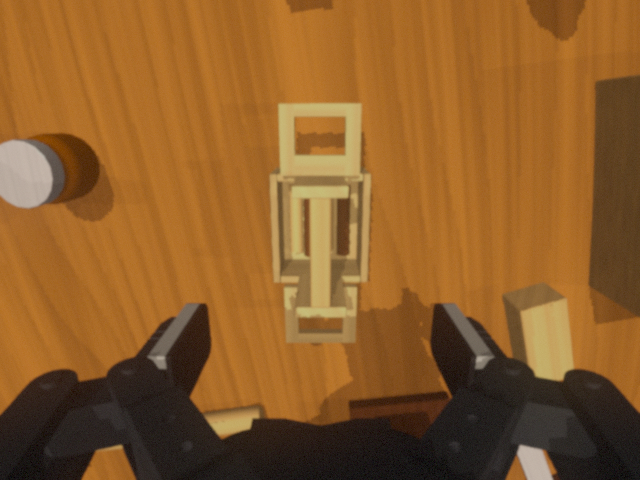

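Run:
```python
from h import *
import json
np.set_printoptions(precision=4,suppress=True)
o=json.load(open("pics/w1.json"))
P=onz("wrist",[(279,104),(362,104),(356,343),(286,343)],.06,o); print(P,P.mean(0))
d=P[0]+P[1]-P[2]-P[3]; print(np.degrees(np.arctan2(d[1],d[0])),np.linalg.norm(d)/2)
C=np.load("pics/w1_c.npy")
for v in (200,220,250,280,300): print(v,C[v,320],C[v,314],C[v,326])
m=(C[:,:,2]>.1)&(C[:,:,2]<.13); ys,xs=np.where(m); 
s=m.copy(); s[310:]=0; q=C[s&(np.arange(640)[None]>270)&(np.arange(640)[None]<370)]
print(q.mean(0),q.min(0),q.max(0),len(q))
```

```text
[[ 0.5324  0.1451  0.06  ]
 [ 0.592   0.1358  0.06  ]
 [ 0.5623 -0.059   0.06  ]
 [ 0.502  -0.0494  0.06  ]] [0.5472 0.0431 0.06  ]
81.2268028578865 0.1970021887502527
200 [0.5523 0.0806 0.1128] [0.5485 0.0812 0.113 ] [0.556  0.0799 0.1121]
220 [0.5502 0.0676 0.1125] [0.5465 0.0686 0.1137] [0.5541 0.0672 0.113 ]
250 [0.5471 0.0477 0.113 ] [0.5432 0.0485 0.1135] [0.551  0.0466 0.1114]
280 [0.5438 0.0266 0.1129] [0.5398 0.0273 0.113 ] [0.5478 0.026  0.1129]
300 [0.5416 0.0124 0.1137] [0.5375 0.0129 0.1134] [0.5456 0.0112 0.1127]
[0.5477 0.0511 0.1121] [0.5229 0.0018 0.1   ] [0.571  0.0921 0.1151] 3511
```

```bash
python3 go.py .547 .0437 .159 81.1; python3 -m crank '-0.25 0.03 0.3 0 -0.04 0 85; 0 0 0.7 0 0 0 85; 0 0 0.7 0 0 0 85; 0 0 0.6 0 0 0 85; 0 0 0.4 0 0 0 85; 0 0 0.2 0 0 0 85; 0 0 0 0 0 0 85; 0 0 0 0 0 0 85; 0 0 0 0 0 0 85; 0 0 0 0 0 0 85';python3 go.py .547 .0437 .159 81.1
```

```text
t 3.2 pos [0.5464 0.0541 0.2806] units [-0.27  0.05  3.04] [ 0.01 -0.04 -0.01] w 0.995 F [-0.8 -0.5 -0.7]
clock: 4.2
position: [0.5462, 0.0375, 0.1582]
ee_rot: [0.761, 0.648, -0.0, 0.003]
ft_force: [0.2, -0.6, -0.4]
grip_width: 0.994
t 4.2 pos [0.5462 0.0375 0.1582] units [ 0.16 -0.   -0.02] [ 0.03  0.03 -0.03] w 0.994 F [ 0.2 -0.6 -0.4]
```

```bash
python3 -m crank '0.16 0 0 0 0 0 85; 0 0 0 0 0 0 40; 0 0 0 0 0 0 5; 0 0 0 0 0 0 5; 0 0 0 0 0 0 5; 0 0 0 0 0 0 5; 0 0 0 0 0 0 5; 0 0 0 0 0 0 5; 0 0 0 0 0 0 5; 0 0 0 0 0 0 5' 80;python3 go.py .547 .0437 .159 81.1
```

```text
clock: 5.2
position: [0.5474, 0.045, 0.1596]
ee_rot: [0.761, 0.649, 0.0, 0.003]
ft_force: [-0.5, 0.6, 1.4]
grip_width: 0.149
t 5.2 pos [0.5474 0.045  0.1596] units [-0.03 -0.01  0.02] [ 0.04  0.03 -0.03] w 0.149 F [-0.5  0.6  1.4]
```

```bash
python3 -m crank '0 0 -0.2 0 0 0 5; 0 0 -0.4 0 0 0 5; 0 0 -0.6 0 0 0 5; 0 0 -0.6 0 0 0 5; 0 0 -0.6 0 0 0 5; 0 0 -0.6 0 0 0 5; 0 0 -0.6 0 0 0 5; 0 0 -0.4 0 0 0 5; 0 0 -0.2 0 0 0 5; 0 0 0 0 0 0 5';python3 go.py .593 -.2675 .32 87
python3 - <<'E'
from h import *
for n in ("side","wrist"):
    p,d=camera(n); cv2.imwrite(f"pics/{n}2.png",p[:,:,::-1])
E
```

```text
clock: 6.2
position: [0.545, 0.0459, 0.3417]
ee_rot: [0.761, 0.649, 0.001, 0.004]
ft_force: [-0.5, -0.2, -4.4]
grip_width: 0.148
t 6.2 pos [0.545  0.0459 0.3417] units [-7.55  2.41  0.59] [ 0.04  0.03 -0.76] w 0.148 F [-0.5 -0.2 -4.4]
```

View pics/side2.png

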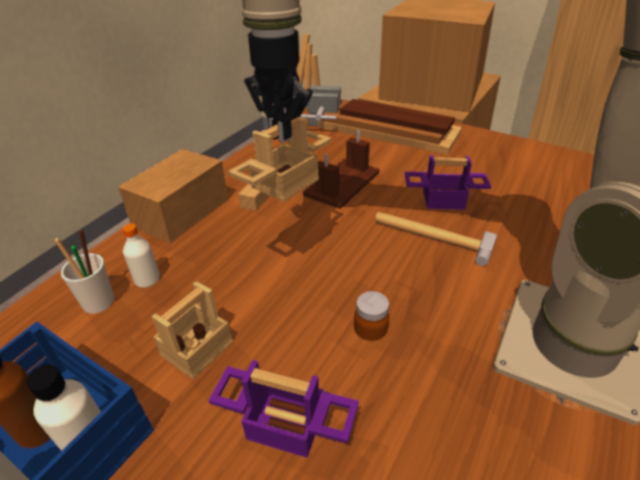

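View pics/wrist2.png

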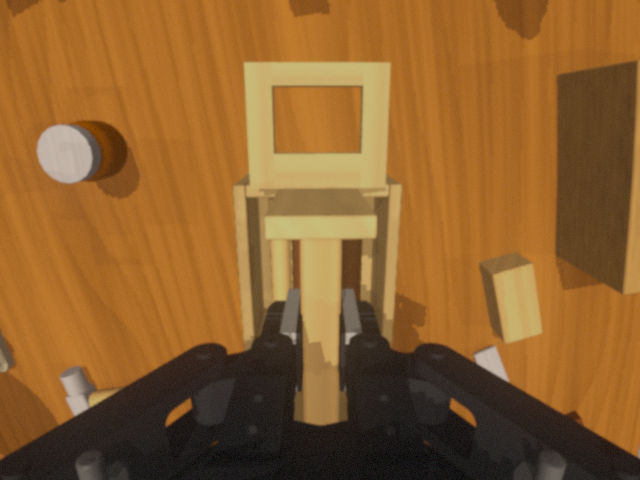

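```bash
python3 -m crank '-0.4 0.12 0 0 0 -0.2 5; -0.8 0.26 0 0 0 -0.2 5; -0.9 0.28 0 0 0 -0.2 5; -0.9 0.28 0 0 0 -0.16 5; -0.9 0.28 0 0 0 0 5; -0.9 0.26 0 0 0 0 5; -0.9 0.26 0 0 0 0 5; -0.8 0.25 0 0 0 0 5; -0.4 0.14 0 0 0 0 5; -0.2 0.06 0 0 0 0 5';python3 go.py .593 -.2675 .25 87
```

```text
clock: 7.3
position: [0.6103, -0.2522, 0.3262]
ee_rot: [0.721, 0.693, -0.006, -0.006]
ft_force: [0.9, -0.5, -4.4]
grip_width: 0.149
t 7.3 pos [ 0.6103 -0.2522  0.3262] units [-0.4  -0.39  1.91] [-0.12  0.01  0.09] w 0.149 F [ 0.9 -0.5 -4.4]
```

```bash
python3 -m crank '-0.2 -0.2 0.2 -0.12 0 0.09 5; -0.2 -0.19 0.4 0 0 0 5; 0 0 0.5 0 0 0 5; 0 0 0.4 0 0 0 5; 0 0 0.2 0 0 0 5; 0 0 0 0 0 0 5; 0 0 0 0 0 0 5; 0 0 0 0 0 0 5; 0 0 0 0 0 0 5; 0 0 0 0 0 0 5';python3 go.py .593 -.2675 .25 87
python3 - <<'E'
from h import *
import json
o=get_obs();json.dump({k:np.array(v).tolist() for k,v in o.items()},open("pics/w3.json","w"))
for n in ("wrist","scene","side"):
    p,d=camera(n); cv2.imwrite(f"pics/{n}3.png",p[:,:,::-1]); np.save(f"pics/{n}3_c.npy",cloud(n,d,o))
a=cv2.imread("pics/scene3.png"); cv2.imwrite("pics/c5.png",cv2.resize(a[280:440,100:270],None,fx=3.5,fy=3.5,interpolation=cv2.INTER_CUBIC))
a=cv2.imread("pics/side3.png"); cv2.imwrite("pics/c6.png",cv2.resize(a[80:220,290:410],None,fx=4,fy=4,interpolation=cv2.INTER_CUBIC))
E
```

```text
clock: 8.3
position: [0.5928, -0.2643, 0.2526]
ee_rot: [0.724, 0.689, -0.0, -0.003]
ft_force: [-0.2, 0.1, -5.5]
grip_width: 0.146
t 8.3 pos [ 0.5928 -0.2643  0.2526] units [-0.08  0.01  0.06] [-0.03 -0.03  0.02] w 0.146 F [-0.2  0.1 -5.5]
```

View pics/wrist3.png

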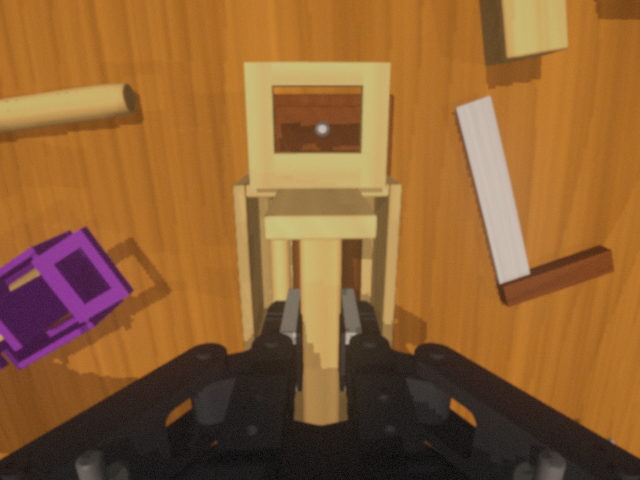

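View pics/c5.png

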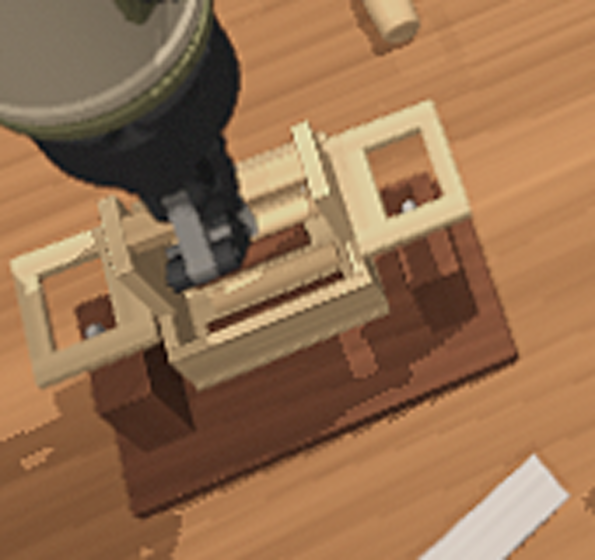

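View pics/c6.png

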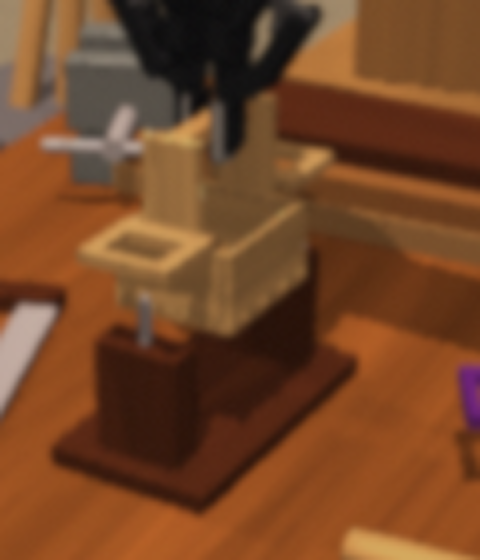

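Run:
```python
from h import *
import json
np.set_printoptions(precision=4,suppress=True)
o=json.load(open("pics/w3.json")); C=np.load("pics/wrist3_c.npy"); S=np.load("pics/scene3_c.npy")
for u,v in ((258,120),(376,120),(318,73),(318,168),(320,270)): print("wr",C[v,u])
f=lambda L:((np.array(L)+.5)/3.5-.5+np.array((100,280)))
for u,v in f([(345,150),(385,230),(455,180),(45,350),(28,290),(60,255),(130,320),(110,360)]).round().astype(int): print("sc",u,v,S[v,u])
P=onz("wrist",[(245,62),(390,62),(388,191),(249,191)],.154,o);print(P)
print("slot",onz("wrist",[(273,86),(362,86),(362,153),(275,153)],.154,o).mean(0),"pin",onz("wrist",[(322,128)],.12,o))
Q=f([(12,262),(42,387),(432,100),(470,212)])
P=onz("scene",Q,.154);print(P,P.mean(0)); print("pins sc",onz("scene",f([(95,330),(408,206)]),.12))
```

```text
wr [ 0.571  -0.1883  0.1553]
wr [ 0.621  -0.1907  0.155 ]
wr [ 0.5974 -0.1709  0.1556]
wr [ 0.5954 -0.2098  0.1549]
wr [ 0.5952 -0.2373  0.2066]
sc 198 322 [ 0.5732 -0.2099  0.1566]
sc 210 345 [ 0.6183 -0.2053  0.1549]
sc 230 331 [ 0.6088 -0.1684  0.1519]
sc 112 380 [ 0.6029 -0.3578  0.1494]
sc 108 362 [ 0.5727 -0.3566  0.1508]
sc 117 352 [ 0.5645 -0.3397  0.1542]
sc 137 371 [ 0.6072 -0.3199  0.1522]
sc 131 382 [ 0.618  -0.3332  0.1476]
[[ 0.5674 -0.1648  0.154 ]
 [ 0.6272 -0.1677  0.154 ]
 [ 0.6262 -0.2215  0.154 ]
 [ 0.564  -0.2186  0.154 ]]
slot [ 0.5964 -0.1896  0.154 ] pin [[ 0.598  -0.1933  0.12  ]]
[[ 0.5588 -0.3599  0.154 ]
 [ 0.62   -0.3607  0.154 ]
 [ 0.5666 -0.1646  0.154 ]
 [ 0.6273 -0.1683  0.154 ]] [ 0.5932 -0.2634  0.154 ]
pins sc [[ 0.5906 -0.3419  0.12  ]
 [ 0.5973 -0.1935  0.12  ]]
```

```bash
python3 -m crank '-0.1 0.01 0 -0.03 -0.03 0 5; 0 0 0 0 0 0 5; 0 0 0.2 0 0 0 5; 0 0 0.3 0 0 0 5; 0 0 0.3 0 0 0 5; 0 0 0.2 0 0 0 5; 0 0 0.1 0 0 0 5; 0 0 0 0 0 0 5; 0 0 0 0 0 0 5; 0 0 0 0 0 0 5';python3 go.py .594 -.2677 .198 87
python3 - <<'E'
from h import *
for n in ("wrist","scene","side"):
    p,d=camera(n); cv2.imwrite(f"pics/{n}4.png",p[:,:,::-1])
a=cv2.imread("pics/scene4.png"); a=cv2.resize(a[290:440,100:270],None,fx=2.3,fy=2.3,interpolation=cv2.INTER_CUBIC)
b=cv2.imread("pics/side4.png"); b=cv2.resize(b[90:210,290:410],(345,345),interpolation=cv2.INTER_CUBIC)
cv2.imwrite("pics/c7.png",np.hstack([a,b]))
E
```

```text
clock: 9.45
position: [0.5922, -0.2687, 0.2028]
ee_rot: [0.725, 0.689, -0.001, -0.001]
ft_force: [-0.6, -0.2, -3.0]
grip_width: 0.149
t 9.45 pos [ 0.5922 -0.2687  0.2028] units [0.03 0.04 0.12] [-0.02 -0.    0.02] w 0.149 F [-0.6 -0.2 -3. ]
```

View pics/c7.png

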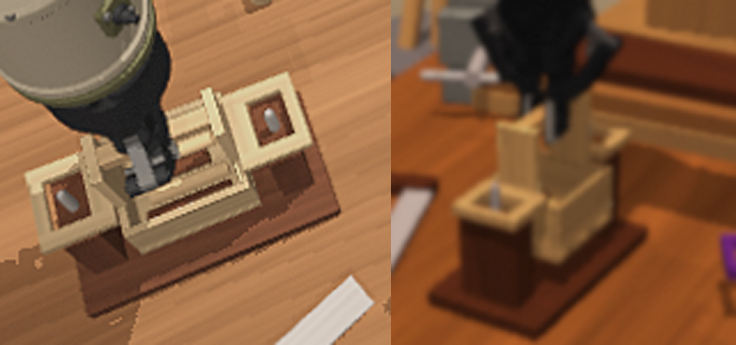

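Both pins are through their slots and the caddy is a few mm above the posts, so I lower it gently to contact.

```bash
python3 -m crank '0.03 0.04 0 -0.02 0 0 5; 0 0 0.04 0 0 0 5; 0 0 0.04 0 0 0 5; 0 0 0.04 0 0 0 5; 0 0 0.04 0 0 0 5; 0 0 0 0 0 0 5; 0 0 0 0 0 0 5; 0 0 0 0 0 0 5; 0 0 0 0 0 0 5; 0 0 0 0 0 0 5';python3 go.py .594 -.2677 .196 87
```

```text
clock: 10.6
position: [0.5945, -0.2676, 0.1976]
ee_rot: [0.725, 0.689, 0.001, 0.001]
ft_force: [-0.4, 0.0, -2.1]
grip_width: 0.147
t 10.6 pos [ 0.5945 -0.2676  0.1976] units [-0.   -0.01  0.04] [0.02 0.   0.02] w 0.147 F [-0.4  0.  -2.1]
```

```bash
python3 -m crank '0 0 0.04 0 0 0 5; 0 0 0.04 0 0 0 5; 0 0 0 0 0 0 5; 0 0 0 0 0 0 5; 0 0 0 0 0 0 5; 0 0 0 0 0 0 5; 0 0 0 0 0 0 5; 0 0 0 0 0 0 5; 0 0 0 0 0 0 5; 0 0 0 0 0 0 5';python3 go.py .594 -.2677 .196 87
python3 - <<'E'
from h import *
o=get_obs()
p,d=camera("wrist"); C=cloud("wrist",d,o); p2,_=camera("side")
for u,v in ((258,120),(376,120),(318,73),(318,168)): print(C[v,u].round(4))
cv2.imwrite("pics/w5.png",p[:,:,::-1]); cv2.imwrite("pics/c8.png",cv2.resize(p2[90:210,290:410,::-1],(480,480),interpolation=cv2.INTER_CUBIC))
E
```

```text
clock: 11.6
position: [0.5946, -0.2675, 0.1976]
ee_rot: [0.725, 0.689, 0.0, 0.002]
ft_force: [-1.1, 0.7, -1.8]
grip_width: 0.149
t 11.6 pos [ 0.5946 -0.2675  0.1976] units [-0.   -0.02  0.04] [0.02 0.01 0.02] w 0.149 F [-1.1  0.7 -1.8]
[ 0.5735 -0.1921  0.0989]
[ 0.6238 -0.1946  0.0983]
[ 0.6    -0.1748  0.1003]
[ 0.598  -0.2136  0.1002]
```

View pics/c8.png

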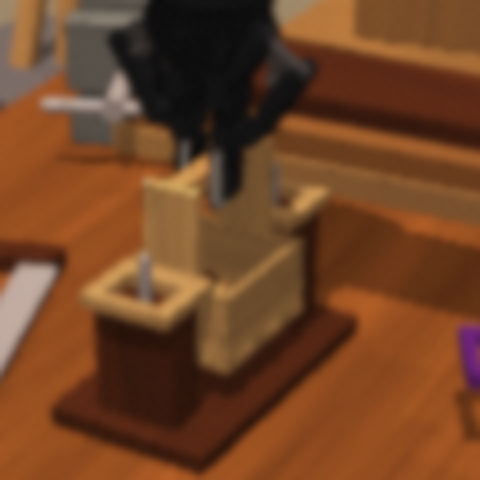

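View pics/w5.png

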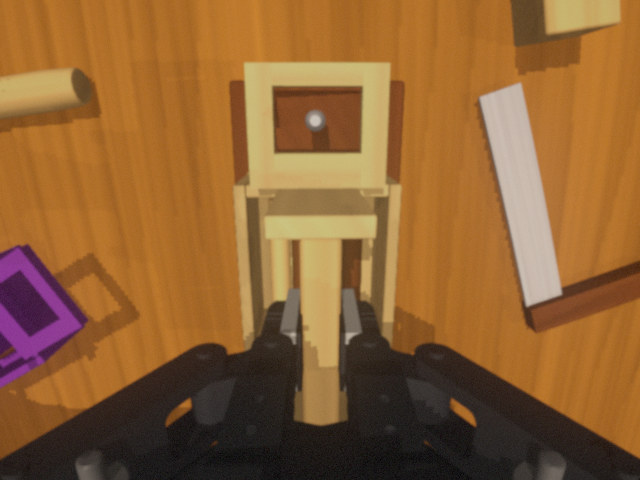

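```bash
python3 -m crank '0 0 0.06 0 0 0 5; 0 0 0.06 0 0 0 5; 0 0 0.06 0 0 0 5; 0 0 0 0 0 0 5; 0 0 0 0 0 0 5; 0 0 0 0 0 0 5; 0 0 0 0 0 0 5; 0 0 0 0 0 0 5; 0 0 0 0 0 0 5; 0 0 0 0 0 0 5';python3 go.py .594 -.2677 .196 87
```

```text
clock: 12.7
position: [0.5947, -0.2675, 0.1975]
ee_rot: [0.725, 0.689, -0.0, 0.003]
ft_force: [-1.5, 0.7, 0.3]
grip_width: 0.148
t 12.7 pos [ 0.5947 -0.2675  0.1975] units [-0.01 -0.02  0.04] [0.03 0.03 0.01] w 0.148 F [-1.5  0.7  0.3]
```

It's seated: z no longer drops and the force has gone from -5 N to about 0. I open the jaws and back straight up.

```bash
python3 -m crank '0 0 0 0 0 0 30; 0 0 0 0 0 0 50; 0 0 0 0 0 0 70; 0 0 0 0 0 0 70; 0 0 0 0 0 0 70; 0 0 0 0 0 0 70; 0 0 -0.1 0 0 0 70; 0 0 -0.2 0 0 0 70; 0 0 -0.3 0 0 0 70; 0 0 -0.4 0 0 0 70';python3 go.py .594 -.2677 .32 87
python3 - <<'E'
from h import *
p,d=camera("wrist"); cv2.imwrite("pics/w6.png",p[:,:,::-1])
E
```

```text
clock: 13.7
position: [0.5945, -0.2673, 0.2389]
ee_rot: [0.725, 0.689, -0.0, 0.003]
ft_force: [0.3, 0.6, 0.3]
grip_width: 0.818
t 13.7 pos [ 0.5945 -0.2673  0.2389] units [-0.02 -0.   -2.03] [0.03 0.03 0.01] w 0.818 F [0.3 0.6 0.3]
```

View pics/w6.png

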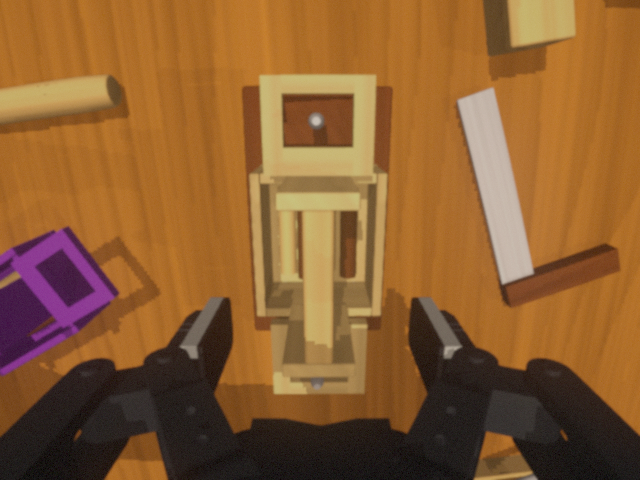

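The jaws are clear and the caddy stayed put. I retract well away and check level and contact.

```bash
python3 -m crank '0 0 -0.6 0 0 0 70; 0 0 -0.6 0 0 0 70; 0 0 -0.6 0 0 0 70; 0.4 0 -0.6 0 0 0 70; 0.8 0 -0.3 0 0 0 70; 0.8 0 0 0 0 0 70; 0.6 0 0 0 0 0 70; 0.3 0 0 0 0 0 70; 0 0 0 0 0 0 70; 0 0 0 0 0 0 70'
python3 - <<'E'
from h import *
np.set_printoptions(precision=4,suppress=True)
for n in ("scene","side"):
    p,d=camera(n); cv2.imwrite(f"pics/{n}7.png",p[:,:,::-1]); np.save(f"pics/{n}7_c.npy",cloud(n,d))
a=cv2.imread("pics/scene7.png"); a=cv2.resize(a[310:440,105:265],(440,358),interpolation=cv2.INTER_CUBIC)
b=cv2.imread("pics/side7.png"); b=cv2.resize(b[100:210,290:400],(358,358),interpolation=cv2.INTER_CUBIC)
cv2.imwrite("pics/c9.png",np.hstack([a,b]))
S=np.load("pics/scene7_c.npy"); 
# lug tops: points near the lug frames in the stand frame
c=np.array([.594,-.2677]);Y=np.radians(87);u=np.array([np.cos(Y),np.sin(Y)]);w=np.array([np.sin(Y),-np.cos(Y)])
y=(S[:,:,:2]-c)@u; x=(S[:,:,:2]-c)@w
for s in(1,-1):
    m=(abs(x)<29)&(s*y>.062)&(s*y<.097)&(abs(x)<.029)&(S[:,:,2]>.093)&(S[:,:,2]<.11)&(abs(x)>.021); print(s,m.sum(),np.median(S[m],0))
    for t in(1,-1):print("  x side",t,np.median(S[m&(t*x>0)],0))
m=(abs(x)<.006)&(abs(y)<.033)&(S[:,:,2]>.13); print("bar top",m.sum(),np.median(S[m],0))
E
```

```text
clock: 14.75
position: [0.6013, -0.1489, 0.3653]
ee_rot: [0.726, 0.688, 0.003, 0.011]
ft_force: [-0.1, -0.6, 0.8]
grip_width: 0.821
1 191 [ 0.6194 -0.1884  0.0977]
  x side 1 [ 0.6231 -0.189   0.0977]
  x side -1 [ 0.5733 -0.1876  0.0975]
-1 211 [ 0.6112 -0.3473  0.0976]
  x side 1 [ 0.6147 -0.3489  0.0975]
  x side -1 [ 0.5653 -0.3451  0.0977]
bar top 294 [ 0.5944 -0.2684  0.1491]
```

View pics/c9.png

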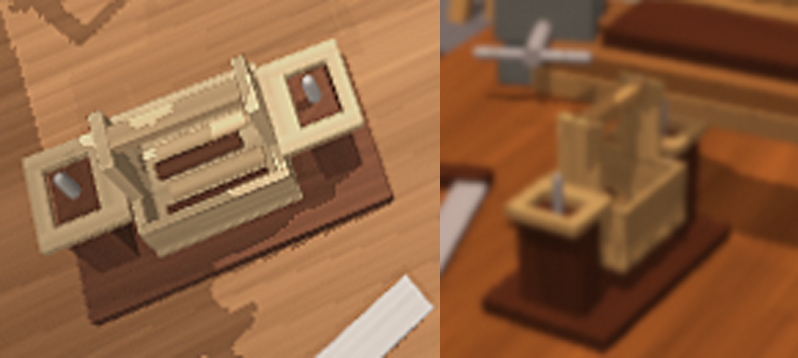

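View pics/scene7.png

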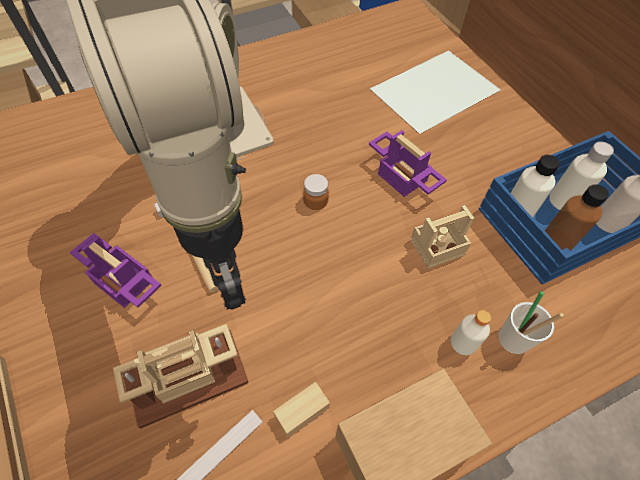

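Both pins stand up through their slots, at about (128,378) and (218,343) in the scene view. Both lug tops measure 97.5–97.7 mm against the expected 98 mm, so it hangs level. The plain caddy at (442,238) hasn't moved.

```bash
python3 -c "
from workcell import hand_in,get_obs
import numpy as np
print(np.round(get_obs()['joint_velocities'],3)); print(hand_in())"
```

```text
[ 0.005  0.005  0.003  0.003  0.001 -0.001 -0.002]
the job is handed in; nothing more can be done
None
```

The lugged plywood caddy is hanging on the two-post stand with both pins up through its slots. I let go of it, backed the gripper clear, and handed the job in at about 15 s of the 42 s allowed.

I gripped it by the handle bar, turned it about 6° to line up with the stand, and lowered it until the posts took its weight.

- **Seating:** in the last pictures both lug tops measure 97.5–97.7 mm on all four sides, against 98 mm expected. The bar top is at 149 mm against 150 mm.
- **Other objects:** the plain caddy and both purple look-alikes stand where they were.
- **Robot:** at the end it was touching nothing and nearly still. The highest force reading after any move was about 5.5 N, mostly the caddy's own weight.

Only one reading disagreed. With the caddy held above the pins, the scene camera's depth put one lug about 4 mm lower than the other. After release the two ends matched to 0.1 mm, so it was probably noise or a slight tilt in the grip.

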